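# Return the red eyedrop bottle and log it with the reader wand

### The arm

A 6-joint arm with a two-finger parallel gripper is mounted at the origin on the work surface. World frame = base frame: x ahead of the robot, y to its left, z up, the work surface at z = 0. Lengths are in m, angles in rad, forces in N, time in s.
With the tool pointing down it reaches from about 0.35 to 0.975 m from the base axis. Payload 17.4 kg.
Tool frame: the origin (TCP) lies between the finger pads; the fingertips stand 11 mm ahead of it and the grasp point (between the pads) lies 8 mm behind it; z points along the fingers, y is the line along which they close (so a half turn about z gives the same grasp; the last joint's range is limited). The gripper opens to 85 mm and grips with 20 to 120 N. Pads are 22 mm wide; open, the fingers measure 114 mm over their backs; the gripper's body (76 mm by 85 mm) begins 54 mm behind the grasp point. The pads swing forward as they close: fully open they stand 13 mm farther back than shut.
Start: joints at [-1.209, 0.116, 1.442, -0, 1.584, -0.038], TCP at [0.263, -0.622, 0.242] pointing down, gripper open.
Joint ranges: [-2.83, 2.83], [-0.83, 2.19], [0.07, 2.5], [-1.14, 4.28], [0.01, 3], [-2.97, 2.97]. Speed limits (rad/s): [1.89, 1.89, 2.22, 3.14, 3.14, 3.14].

### API

Orientations are given as a rotation vector (axis times angle).
In Python, from bench import status, imaging, hand_in gives the robot as it stands.
- The arm moves only by the tool carry_out, never from a script. Its argument "rows" is one flat list of numbers, 6 for each row, row after row: the shift along the tool's x, y, z in m, then the turn, a rotation vector about the tool's x, y, z in rad. A call has 1 to 5 rows; each row shifts and turns the commanded pose from where the row before left it, along the tool's axes as they then stand; what a row does not reach is not made up. A row lasts 1/8 s, in which the tool goes at most 62.5 mm and 10.7 degrees, less where a joint would pass 70% of its speed; a pose out of reach is approached as far as the arm can. A call with a gripper value outside its range is refused whole. "jaw" is the finger opening in m, from 0 to 0.0854, set as the call begins (left out, the last holds). The fingers move at their own pace and stop on an object; "squeeze" is the grip in N (left out, the last holds). Time passes only in rows, so rows that do not move let the fingers close. It gives the time, the measured TCP pose, the force, the opening and the grip force at its end, in the units of the state.
- status.get_state(): the state, without advancing time (a new reading comes with each control period).
- imaging.grab_frame(name): name is "scene" or "side" or "wrist"; returns the picture (420x560x3 uint8, blue, green, red); there is no depth.
- imaging.calibration(name): a dict with "fx", "fy", "cx", "cy" (pixels), "k1" (the pictures are not rectified: a ray, as slopes to the right and down, at radius r is drawn at 1 + k1 r^2 times it, then the intrinsics apply), "pose" (4x4, takes a point from camera to world coordinates); the wrist camera has in their place "T_tool_cam" (4x4, takes a point from camera to tool coordinates, whose origin is the TCP and whose axes are the flange's). Camera axes: x right, y up, looking along -z (the intrinsics and any distortion apply to the point x, -y, -z); pixel columns grow to the right and rows downward; lengths in m; the calibration is good to about 2 mm. A picture is of the moment at which its call begins: read the wrist's pose just before it. calibration takes no time and is no camera call.
- hand_in(): hands the job in; it is judged then, once.
The state is a dict: "time_s": time; "q": joint angles; "joint_velocities": joint speeds; "tau": joint torques, N m; "tcp_pos": TCP position; "eef_rot": TCP orientation; "wrist_force": force on the tool from outside, world axes, zero at the start; "torque": the same for the moment, N m; "finger_gap": finger opening in m; "grasp_force": force on a finger pad.
Only numpy, scipy, OpenCV 4.12 (cv2) and the standard library are available. Lean on these libraries where they do the work, as an engineer would, in place of code of your own. Each camera call takes 0.05 s, during which the arm holds its last target. There are 200 camera calls.

### The job

Put the eyedrop bottle with the red cap back into the red holder on the tray, upright and fully down, and let go of it. Then take the reader wand out of its stand and hold its metal tip on the black dot of the copper pad on the dose logger, with the wand square to the sloping pad, pressing lightly so that the sprung pad sinks about half of its 10 mm travel; never press hard. Finish while still holding the wand there like that, without putting it down, and leave the other bottles, saucer, magnifier and glasses case where they are.

Things in the scene. Friction and masses are not known exactly. Their poses are not given: they have to be found in the camera images.
- bottle_red: white plastic eyedrop bottle, loose, about 30 g: body 26 mm diameter and 50 mm tall, then a red twist cap 20 mm diameter up to 70 mm total height, red band near the foot; origin at the centre of its underside, z up; starts standing on the cart top in front of the robot; must go into the red holder
- holder_red: red square bottle holder, fixed, 50 x 50 x 26 mm high, standing on the tray floor; round well open upwards in its middle, 33 mm diameter with a 2 mm chamfer, 20 mm deep (well floor 6 mm above the underside); origin at the centre of its underside, z up; starts empty
- holder_blue: blue square bottle holder, fixed, 50 x 50 x 26 mm high, standing on the tray floor; round well open upwards in its middle, 33 mm diameter with a 2 mm chamfer, 20 mm deep (well floor 6 mm above the underside); origin at the centre of its underside, z up; holds the blue-capped bottle
- holder_green: green square bottle holder, fixed, 50 x 50 x 26 mm high, standing on the tray floor; round well open upwards in its middle, 33 mm diameter with a 2 mm chamfer, 20 mm deep (well floor 6 mm above the underside); origin at the centre of its underside, z up; empty, belongs to the green-capped bottle, not to be used
- bottle_blue: white plastic eyedrop bottle, loose, about 30 g: body 26 mm diameter and 50 mm tall, then a blue twist cap 20 mm diameter up to 70 mm total height, blue band near the foot; origin at the centre of its underside, z up; stands in the blue holder, leave it
- bottle_green: white plastic eyedrop bottle, loose, about 30 g: body 26 mm diameter and 50 mm tall, then a green twist cap 20 mm diameter up to 70 mm total height, green band near the foot; origin at the centre of its underside, z up; stands on the tray, leave it
- tray: stainless steel tray, fixed, 260 (x) x 380 (y) mm, floor 3 mm thick, rim 12 mm high; origin at the centre of its underside; the three holders stand in a row along y in its far half
- saucer: white ceramic saucer, 84 mm diameter, 14 mm high, on the tray; origin at the centre of its underside; leave it
- magnifier: blue magnifier lying on the tray: round lens 68 mm diameter, 9 mm thick, handle 16 mm wide along its +y to 108 mm from the lens centre; origin under the lens centre; leave it
- glasses_case: grey closed glasses case on the cart top beyond the tray, 60 (x) x 160 (y) x 36 mm high; origin at the centre of its underside; leave it
- stand: grey wand stand, fixed, 60 x 60 x 60 mm; hole 17 mm diameter and 52 mm deep in the middle of its top; origin at the centre of its underside
- wand: reader wand, loose, about 60 g, standing upright in the stand, its shoulder resting on the stand's top: white square handle 24 x 24 mm, from 45 to 120 mm above the tip, sides along its x and y; below it a thin round steel rod 8 mm diameter, 45 mm long, with a rounded tip. Origin at the tip end, z from the tip up the handle. In the stand the handle spans 60 to 135 mm above the cart top
- wand_tip (a point): the very end of the wand's metal tip, on its axis (same place as the wand's origin; z up the handle)
- logger: dose logger, fixed: white and grey sloping box 105 (x) x 120 (y) mm, its top face leaning 0.35 rad (20 degrees) towards its own -x side, about 43 mm high at that low edge and 81 mm at the other; a copper pad stands out in the middle of the face, with a black bezel round it; origin at the centre of its underside
- pad_spot (a point): the black dot (10 mm diameter) at the centre of the top of the round copper pad (28 mm diameter, standing 12 mm out of the sloping face at rest); z is the outward normal of the pad, tilted 0.35 rad from vertical; moves with the pad
- pad (a joint): how far the pad is pressed in along its normal, m: 0 at rest, 0.010 fully in (hard stop). Spring 500 N/m with 1 N preload, so half way (0.005) takes about 3.5 N
Things that resemble listed ones, but are neither listed nor needed, are in the scene too. What is shaped like the bottle_red but pink, purple or turquoise is not meant.

How it is judged:
On the way, in this order (a step that is already met when the one before it is completed fails the run):
1. the red-capped bottle stands fully down in the red holder, let go (horizontal distance between bottle_red and holder_red below 0.006 m and z of bottle_red in the frame of holder_red below 0.01 m and angle between bottle_red's own z axis and vertical below 0.12 rad and contact force between the fingers and bottle_red below 0.1 N), for 0.3 s.
2. the wand is held clear of its stand (distance of wand_tip from where it was at the start of the episode above 0.06 m and contact force between wand and stand below 0.05 N and contact force between the fingers and wand above 1 N), for 0.1 s.
3. the wand's tip presses the pad's dot lightly, wand square to the pad (distance between wand_tip and pad_spot below 0.007 m and angle between the z axis of wand and the z axis of pad_spot, either way round below 0.15 rad and value of joint pad between 0.0025 and 0.0075 m and contact force between wand and logger between 1 and 7 N and contact force between the fingers and wand above 1 N and contact force between wand and stand below 0.05 N and linear speed of wand below 0.02 m/s), for 0.5 s.
At the end, for the whole second after the job is handed in: Red-capped bottle upright (0.12 rad), let go, at the bottom of the red holder (6 mm of centre, under 10 mm over its underside); wand gripped, still, off its stand, tip within 7 mm of the dot, axis within 0.15 rad of the pad normal, pad in by 2.5 to 7.5 mm at 1 to 7 N (all of step 1 and all of step 3); the arm keeps its last pose, push and grip.
It fails at once if the wand is pressed hard on the logger (over 12 N) (contact force between wand and logger above 12 N).
It fails at once if a bystander is moved more than 30 mm or a standing bottle tipped (distance of any of bottle_blue, bottle_green, saucer, magnifier, glasses_case from where it was at the start of the episode above 0.03 m or angle between any of bottle_blue, bottle_green's own z axis and vertical above 0.5 rad).
It also fails if it takes over 54 s, if anything falls off the work surface, if the arm or the gripper's body presses on something with over 40 N, if the wrist force passes 120 N, or if a joint passes its speed limit or range.

## Working session

There is one attempt and no reset: what is moved stays moved. The work goes in short steps, Python scripts to look and compute and a tool call to move; the robot and the scene stay as the last step left them, time stands still between calls to the robot, and variables do not carry over. Pictures are saved under pics/ and viewed, at most 12 in all, crops included, and the job is handed in when it is done.

Besides the shell and the picture viewer there is one more tool, called after ">>>" in YAML: its name, and indented under it one key for each argument. carry_out: Moves the arm, as the interface text tells. Its arguments: {"type":"object","properties":{"rows":{"type":"array"},"jaw":{"type":"number"},"squeeze":{"type":"number"}},"required":["rows"]}

```bash
mkdir -p pics
python3 - <<'E'
from bench import status, imaging
import cv2,numpy as np
s=status.get_state();print({k:np.round(v,4).tolist() for k,v in s.items()})
for n in ["scene","side"]:
    cv2.imwrite(f"pics/{n}0.png",imaging.grab_frame(n))
for n in ["scene","side","wrist"]:
    print(n,{k:np.round(v,4).tolist() for k,v in imaging.calibration(n).items()})
E
```

```text
{'time_s': 0.0, 'q': [-1.2088, 0.1165, 1.4423, 0.0, 1.584, -0.0378], 'joint_velocities': [-0.002, -0.0011, 0.0004, -0.0004, 0.0006, 0.001], 'tau': [0.003, -73.198, -63.2495, 0.0001, 0.0064, 0.0], 'tcp_pos': [0.2627, -0.6216, 0.2415], 'eef_rot': [-3.0779, -0.6236, 0.0003], 'wrist_force': [-0.5797, 0.1264, -0.5281], 'torque': [0.0375, 0.0367, 0.0257], 'grasp_force': 0.0, 'finger_gap': 0.0858}
scene {'fx': 397.8656, 'fy': 397.8656, 'cx': 269.0499, 'cy': 197.0453, 'k1': -0.0817, 'pose': [[-0.7273, -0.5877, 0.3545, 0.8892], [0.6863, -0.6162, 0.3864, 0.3455], [-0.0086, 0.5244, 0.8515, 0.7815], [0.0, 0.0, 0.0, 1.0]]}
side {'fx': 441.645, 'fy': 441.645, 'cx': 276.0799, 'cy': 205.5145, 'k1': -0.0628, 'pose': [[0.9979, 0.0491, -0.0414, 0.5423], [-0.0638, 0.6872, -0.7237, -0.6448], [-0.0071, 0.7248, 0.6889, 0.7263], [0.0, 0.0, 0.0, 1.0]]}
wrist {'fx': 331.3414, 'fy': 331.3414, 'cx': 276.8511, 'cy': 209.8242, 'k1': -0.0568, 'T_tool_cam': [[0.0005, 0.9624, 0.2717, 0.0688], [1.0, -0.0005, 0.0, 0.0004], [0.0001, 0.2717, -0.9624, -0.1318], [0.0, 0.0, 0.0, 1.0]]}
```

View pics/scene0.png

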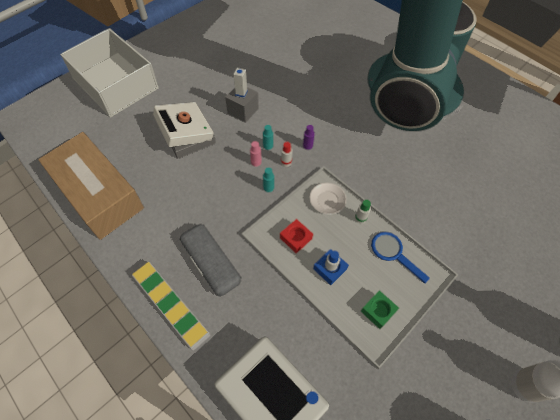

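View pics/side0.png

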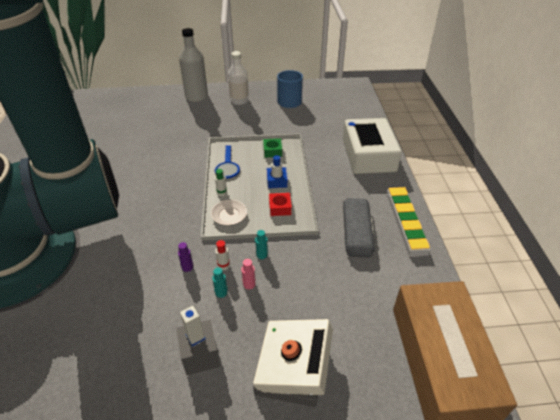

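The scene picture shows the white bottle with red cap at (287,153). Possible mix-ups are pink (255,153), teal (268,136) and (268,180), and purple (309,137). The red holder is at (296,236), the stand and wand at (241,95), and the logger at (184,122). In the side picture the red-capped bottle is at (222,255), the holder at (280,204), the wand at (192,320) and the pad at (290,349). Next I'll check enlarged crops.

```bash
python3 - <<'E'
import cv2,numpy as np
a=cv2.imread("pics/scene0.png");b=cv2.imread("pics/side0.png")
def c(im,x,y,w,h,k): return cv2.resize(im[y:y+h,x:x+w],None,fx=k,fy=k,interpolation=cv2.INTER_CUBIC)
# scene crop x150-330,y60-250 ->x? ; side crop x165-335,y190-400
L=c(a,150,60,130,100,3);L2=c(a,230,120,100,140,3)
m=np.zeros((600,800,3),np.uint8)
A=c(a,150,60,180,200,2.2);B=c(b,165,190,170,210,2.2)
A=c(a,150,60,180,200,2);B=c(b,165,188,180,206,2)
A=c(a,148,60,182,200,2.19);B=c(b,165,188,182,206,2.19)
m[:A.shape[0],:A.shape[1]]=A[:600,:400];m[:B.shape[0],400:400+B.shape[1]]=B[:, :400]
cv2.imwrite("pics/crop1.png",m[:455])
E
cat > h.py <<'E'
import numpy as np,cv2
from bench import status,imaging
from scipy.spatial.transform import Rotation as R
from scipy.optimize import least_squares
def cam(n,s=None):
    c=imaging.calibration(n)
    if n!="wrist": return c,np.array(c["pose"])
    s=s or status.get_state();T=np.eye(4);T[:3,:3]=R.from_rotvec(s["eef_rot"]).as_matrix();T[:3,3]=s["tcp_pos"]
    return c,T@np.array(c["T_tool_cam"])
def ray(n,uv,s=None):
    c,T=cam(n,s);d=np.array([(uv[0]-c["cx"])/c["fx"],(uv[1]-c["cy"])/c["fy"]]);p=d.copy()
    for _ in range(9): p=d/(1+c["k1"]*(p@p))
    return T[:3,3],T[:3,:3]@np.array([p[0],-p[1],-1])
def atz(n,uv,z,s=None):
    o,d=ray(n,uv,s);return o+d*(z-o[2])/d[2]
def tri(obs,s=None):
    A=[];b=[]
    for n,uv in obs:
        o,d=ray(n,uv,s);d/=np.linalg.norm(d);P=np.eye(3)-np.outer(d,d);A.append(P);b.append(P@o)
    A=np.vstack(A);b=np.hstack(b);x=np.linalg.lstsq(A,b,rcond=None)[0];return x,np.linalg.norm(A@x-b)
def proj(n,X,s=None):
    c,T=cam(n,s);q=T[:3,:3].T@(np.asarray(X)-T[:3,3]);p=np.array([q[0],-q[1]])/-q[2];p*=1+c["k1"]*(p@p)
    return np.array([c["fx"]*p[0]+c["cx"],c["fy"]*p[1]+c["cy"]])
def goal(p,rv_or_R):
    "tool-frame shift and turn to the goal"
    s=status.get_state();M=R.from_rotvec(s["eef_rot"]);G=rv_or_R if isinstance(rv_or_R,R) else R.from_rotvec(rv_or_R)
    print("shift",np.round(M.inv().apply(np.array(p)-s["tcp_pos"]),4),"turn",np.round((M.inv()*G).as_rotvec(),4))
E
```

```text
(no output)
```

View pics/crop1.png

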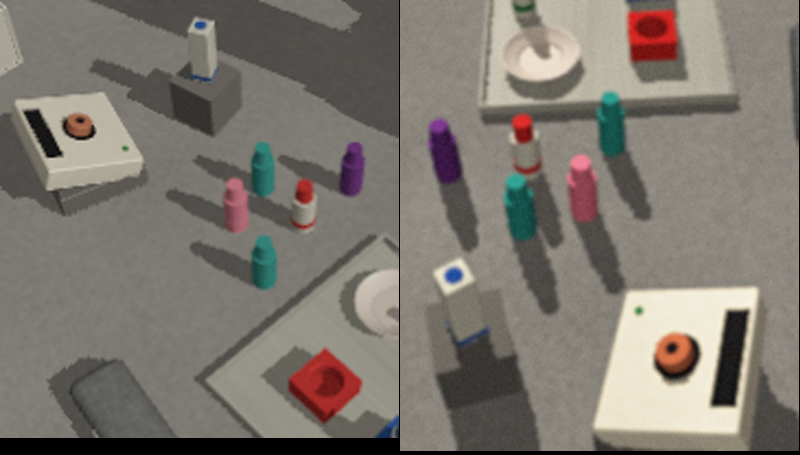

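The close crop confirms it: the red-capped white bottle with the red band is at scene (287,147) and side (222,250). Around it are teal, pink, teal and purple ones.

Run:
```python
from h import *
A=lambda x,y:("scene",(148+x/2.19,60+y/2.19));B=lambda x,y:("side",(165+(x-400)/2.19,188+y/2.19))
P={"red":(A(305,184),B(522,121)),"teal1":(A(263,147),B(516,180)),"purp":(A(355,147),B(438,125)),"pink":(A(235,183),B(580,161)),"teal2":(A(264,241),B(611,98)),
"wandtop":(A(200,25),B(454,275)),"well":(A(327,378),B(653,27)),"dot":(A(80,121),B(673,349)),
"c_a":(A(110,95),B(601,430)),"c_b":(A(140,163),B(632,290)),"c_c":(A(47,188),B(758,290)),"c_d":(A(15,103),B(750,432)),
"greendot":(A(125,149),B(639,311))}
for k,v in P.items():
    x,e=tri(v);print(k,x.round(4),round(e,4))
```

```text
red [ 0.4643 -0.0536  0.0679] 0.001
teal1 [ 0.461  -0.1213  0.0681] 0.0009
purp [ 0.3882 -0.053   0.0674] 0.0005
pink [ 0.5165 -0.1048  0.0688] 0.0005
teal2 [ 0.5459 -0.0302  0.0675] 0.0015
wandtop [ 0.4276 -0.2562  0.133 ] 0.0002
well [0.5941 0.1079 0.0268] 0.0026
dot [ 0.5818 -0.2894  0.0698] 0.0008
c_a [ 0.521 -0.33   0.035] 0.008
c_b [ 0.5565 -0.2185  0.0385] 0.0015
c_c [ 0.6576 -0.2413  0.0626] 0.0059
c_d [ 0.625  -0.3582  0.077 ] 0.0066
greendot [ 0.5598 -0.2415  0.045 ] 0.0001
```

>>> carry_out:
  rows: [0.04, -0.044, 0.003, 0, 0, 0, 0.04, -0.044, 0.003, 0, 0, 0, 0.04, -0.044, 0.003, 0, 0, 0, 0.04, -0.044, 0.003, 0, 0, 0, 0.04, -0.044, 0.003, 0, 0, 0]
  jaw: 0.055
  squeeze: 25

```text
time_s: 0.72
tcp_pos: [0.3615, -0.3394, 0.227]
eef_rot: [-3.079, -0.623, -0.0]
wrist_force: [0.8, -0.1, 0.2]
finger_gap: 0.0551
grasp_force: 0.0
```

>>> carry_out:
  rows: [0.04, -0.044, 0.003, 0, 0, 0, 0.04, -0.044, 0.003, 0, 0, 0, 0.04, -0.044, 0.003, 0, 0, 0, 0.04, -0.044, 0.003, 0, 0, 0, 0.04, -0.044, 0.003, 0, 0, 0]

```text
time_s: 1.35
tcp_pos: [0.4601, -0.0588, 0.2122]
eef_rot: [3.079, 0.624, 0.001]
wrist_force: [0.7, -1.1, 0.8]
finger_gap: 0.0551
grasp_force: 0.0
```

>>> carry_out:
  rows: [0, 0, 0, 0, 0, -0.178, 0, 0, 0, 0, 0, -0.178, 0, 0, 0, 0, 0, -0.178, 0, 0, 0, 0, 0, -0.178, 0, 0, 0, 0, 0, -0.178]

```text
time_s: 1.98
tcp_pos: [0.4598, -0.0607, 0.212]
eef_rot: [-2.505, -1.896, 0.0]
wrist_force: [-0.3, 0.5, 0.6]
finger_gap: 0.0549
grasp_force: 0.0
```

>>> carry_out:
  rows: [0, 0, 0, 0, 0, -0.178, 0, 0, 0, 0, 0, -0.178, 0, 0, 0, 0, 0, -0.178, 0, 0, 0, 0, 0, -0.178, 0, 0, 0, 0, 0, -0.178]

```text
time_s: 2.6
tcp_pos: [0.4598, -0.0608, 0.212]
eef_rot: [-1.445, -2.789, 0.0]
wrist_force: [-0.1, 0.2, -0.2]
finger_gap: 0.0546
grasp_force: 0.0
```

Run:
```python
from h import *
s=status.get_state();print(s["time_s"],np.round(s["tcp_pos"],4),np.round(s["q"],3),s["finger_gap"],s["wrist_force"])
f=imaging.grab_frame("wrist");cv2.imwrite("pics/w1.png",f)
down=lambda d:R.from_matrix(np.array([[-np.sin(d),np.cos(d),0],[np.cos(d),np.sin(d),0],[0,0,-1]]).T)
goal([.4643,-.0536,.2],down(np.pi/4))
print(proj("wrist",[.4643,-.0536,.07],s))
```

```text
2.6 [ 0.4598 -0.0608  0.212 ] [-0.186 -0.35   1.916  0.     1.576 -0.801] 0.05461996781747379 [-0.05445716  0.15354907 -0.23731065]
shift [0.0032 0.0079 0.0121] turn [-0.0003 -0.0003 -0.1611]
[286.18910081 196.3102183 ]
```

View pics/w1.png

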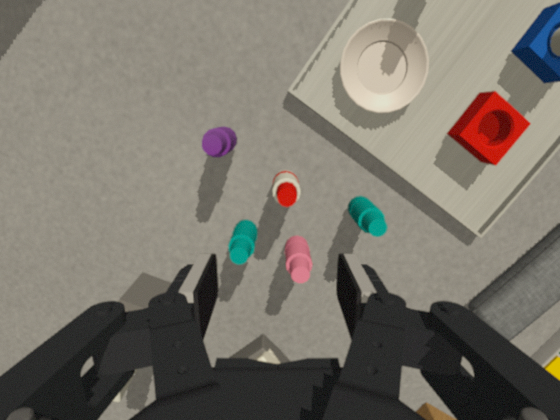

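The wrist view shows the red cap at (287,194), matching the prediction to 2 px. Purple is at (219,142), teal at (241,245) and (369,217), and pink at (299,265). The finger line is clear. The holder well is at (496,128).

```bash
cat >> h.py <<'E'
down=lambda d:R.from_matrix(np.array([[-np.sin(d),np.cos(d),0],[np.cos(d),np.sin(d),0],[0,0,-1]]).T)
E
python3 - <<'E'
from h import *
c=atz("wrist",(287,194),.07);print(c,"well",atz("wrist",(496,128),.029),atz("wrist",(489,128),.029))
goal([c[0],c[1],.037],down(np.pi/4))
E
```

```text
[ 0.46360959 -0.05154508  0.07      ] well [0.59303693 0.10992024 0.029     ] [0.58745245 0.10572428 0.029     ]
shift [0.0052 0.0085 0.1751] turn [-0.0003 -0.0003 -0.1611]
```

>>> carry_out:
  rows: [0.0048, 0.0083, 0.025, 0, 0, 0, 0, 0, 0.04, 0, 0, -0.16, 0, 0, 0.04, 0, 0, 0, 0, 0, 0.04, 0, 0, 0, 0, 0, 0.03, 0, 0, 0]

```text
time_s: 3.28
tcp_pos: [0.4633, -0.052, 0.0355]
eef_rot: [-1.23, -2.889, 0.001]
wrist_force: [0.7, -0.7, -1.0]
finger_gap: 0.0549
grasp_force: 0.0
```

>>> carry_out:
  rows: [0, 0, 0, 0, 0, 0, 0, 0, 0, 0, 0, 0, 0, 0, 0, 0, 0, 0, 0, 0, 0, 0, 0, 0, 0, 0, 0, 0, 0, 0]
  jaw: 0.015
  squeeze: 25

```text
time_s: 3.9
tcp_pos: [0.4644, -0.0522, 0.0381]
eef_rot: [1.226, 2.891, 0.0]
wrist_force: [-0.9, -0.2, 6.3]
finger_gap: 0.0242
grasp_force: 26.7
```

>>> carry_out:
  rows: [0, 0, -0.02, 0, 0, 0, 0, 0, -0.03, 0, 0, 0, 0, 0, -0.03, 0, 0, 0, 0, 0, -0.02, 0, 0, 0, 0, 0, 0, 0, 0, 0]

```text
time_s: 4.53
tcp_pos: [0.4645, -0.0522, 0.1383]
eef_rot: [1.225, 2.891, 0.001]
wrist_force: [-0.6, 0.0, -1.6]
finger_gap: 0.0241
grasp_force: 26.3
```

Run:
```python
from h import *
goal([.594,.1085,.14],down(np.pi/4))
```

```text
shift [ 0.0254  0.2048 -0.0014] turn [ 0.0013  0.0017 -0.0164]
```

>>> carry_out:
  rows: [0.006, 0.041, 0, 0, 0, 0, 0.006, 0.041, 0, 0, 0, 0, 0.006, 0.041, 0, 0, 0, 0, 0.006, 0.041, 0, 0, 0, 0, 0.0014, 0.041, 0, 0, 0, -0.016]

```text
time_s: 5.15
tcp_pos: [0.5938, 0.11, 0.1354]
eef_rot: [-1.201, -2.901, 0.002]
wrist_force: [-0.2, -0.9, 0.5]
finger_gap: 0.0241
grasp_force: 26.3
```

>>> carry_out:
  rows: [0, 0, 0.02, 0, 0, 0, 0, 0, 0.02, 0, 0, 0, 0, 0, 0, 0, 0, 0]

```text
time_s: 5.52
tcp_pos: [0.592, 0.1079, 0.0944]
eef_rot: [-1.203, -2.898, 0.003]
wrist_force: [0.2, 0.3, -0.4]
finger_gap: 0.0236
grasp_force: 26.3
```

Run:
```python
from h import *
s=status.get_state();print(np.round(s["tcp_pos"],4),np.round(s["wrist_force"],2))
A=imaging.grab_frame("side");B=imaging.grab_frame("scene");print([proj(n,[.594,.1085,.029]).round(1) for n in("side","scene")])
c=lambda im,x,y:cv2.resize(im[y:y+130,x:x+100],None,fx=4,fy=4,interpolation=cv2.INTER_CUBIC)
cv2.imwrite("pics/p1.png",np.hstack([c(A,225,120),c(B,245,145)]))
```

```text
[0.592  0.1079 0.0944] [ 0.2   0.31 -0.45]
[array([279.7, 199.2]), array([296.8, 232.7])]
```

View pics/p1.png

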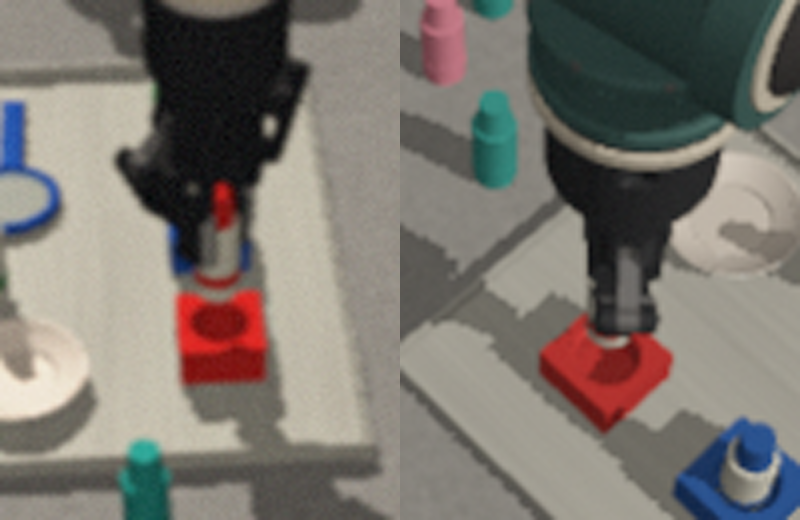

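The crops show the bottle held upright, just above and slightly behind the well. The well centre is at side (280,200) and scene (297,235).

Run:
```python
from h import *
print(atz("side",(280.3,200),.029),atz("scene",(297,235),.029),tri([("side",(280.3,200)),("scene",(297,235))]))
s=status.get_state();b=np.array(s["tcp_pos"])-[0,0,.0375]
print(s["tcp_pos"], [proj(n,b).round(1) for n in("side","scene")])
```

```text
[0.59512252 0.105666   0.029     ] [0.59760888 0.1125222  0.029     ] (array([0.59558115, 0.11099419, 0.02400029]), np.float64(0.00012588349962174326))
[0.59325569 0.10808629 0.09721683] [array([279.4, 189.4]), array([297.7, 225.6])]
```

>>> carry_out:
  rows: [-0.0006, 0.0018, 0.005, 0, 0, 0, 0, 0, 0.015, 0, 0, 0, 0, 0, 0.012, 0, 0, 0, 0, 0, 0.01, 0, 0, 0, 0, 0, 0, 0, 0, 0]

```text
time_s: 6.25
tcp_pos: [0.5948, 0.1095, 0.0542]
eef_rot: [-1.202, -2.901, 0.001]
wrist_force: [0.5, 0.1, -0.5]
finger_gap: 0.0239
grasp_force: 26.3
```

>>> carry_out:
  rows: [0, 0, 0.004, 0, 0, 0, 0, 0, 0.003, 0, 0, 0, 0, 0, 0, 0, 0, 0]

```text
time_s: 6.62
tcp_pos: [0.5953, 0.1096, 0.0482]
eef_rot: [-1.203, -2.902, 0.0]
wrist_force: [0.6, -0.3, -0.2]
finger_gap: 0.0234
grasp_force: 26.3
```

>>> carry_out:
  rows: [0, 0, 0.002, 0, 0, 0, 0, 0, 0, 0, 0, 0]

```text
time_s: 6.88
tcp_pos: [0.5957, 0.1096, 0.0471]
eef_rot: [1.203, 2.901, 0.001]
wrist_force: [-1.3, -0.9, 5.7]
finger_gap: 0.0238
grasp_force: 26.9
```

>>> carry_out:
  rows: [0, 0, 0, 0, 0, 0, 0, 0, 0, 0, 0, 0, 0, 0, 0, 0, 0, 0, 0, 0, 0, 0, 0, 0]
  jaw: 0.05

```text
time_s: 7.38
tcp_pos: [0.5953, 0.1096, 0.0462]
eef_rot: [-1.203, -2.902, 0.0]
wrist_force: [-0.3, -0.6, -0.5]
finger_gap: 0.0502
grasp_force: 0.0
```

>>> carry_out:
  rows: [0, 0, -0.02, 0, 0, 0, 0, 0, -0.04, 0, 0, 0, 0, 0, -0.05, 0, 0, 0, 0, 0, -0.05, 0, 0, 0, 0, 0, 0, 0, 0, 0]

```text
time_s: 8.0
tcp_pos: [0.5966, 0.1098, 0.2126]
eef_rot: [1.2, 2.896, 0.006]
wrist_force: [0.2, -0.2, -1.2]
finger_gap: 0.0499
grasp_force: 0.0
```

Run:
```python
from h import *
s=status.get_state();print(np.round(s["tcp_pos"],4),np.round(s["q"],3))
f=imaging.grab_frame("wrist");A=imaging.grab_frame("side")
for h in(.059,.079):print(proj("wrist",[.595,.109,h],s).round(1),proj("side",[.595,.109,h],s).round(1))
u,v=proj("wrist",[.595,.109,.06],s).astype(int)
c=lambda im,x,y:cv2.resize(im[y:y+100,x:x+100],None,fx=4,fy=4,interpolation=cv2.INTER_CUBIC)
print(u-50,v-50);cv2.imwrite("pics/p2.png",np.hstack([c(f,u-50,v-50),c(A,230,140)]))
goal([.4276,-.2562,.22],down(0))
```

```text
[0.5966 0.1098 0.2126] [ 0.14  -0.028  1.638 -0.     1.523 -0.645]
[274.  195.3] [280.1 189.4]
[273.9 201. ] [280.1 182.7]
223 145
shift [-0.1402 -0.3772 -0.0128] turn [1.60e-03 4.00e-04 7.85e-01]
```

View pics/p2.png

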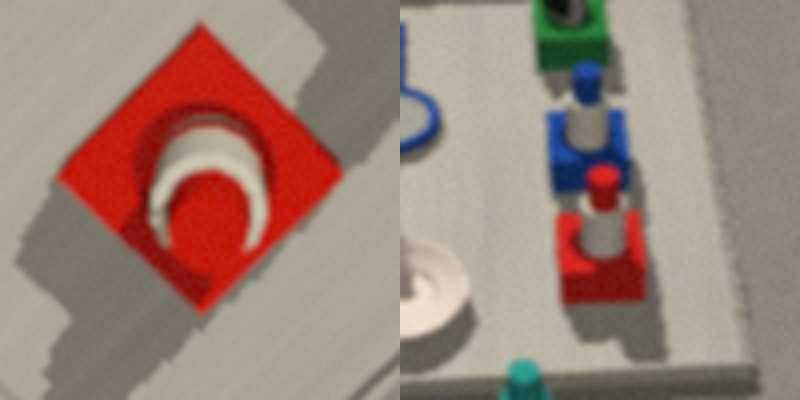

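The red bottle is in the red holder, upright. Its cap top is at side (280.5,183), against (280,183) predicted for fully seated. Next is the wand.

>>> carry_out:
  rows: [-0.02, -0.047, -0.018, 0, 0, 0, -0.02, -0.047, -0.018, 0, 0, 0, -0.02, -0.047, -0.018, 0, 0, 0, -0.02, -0.047, -0.018, 0, 0, 0, -0.02, -0.047, -0.018, 0, 0, 0]

```text
time_s: 8.72
tcp_pos: [0.4986, -0.1285, 0.296]
eef_rot: [-1.202, -2.901, 0.0]
wrist_force: [0.9, 0.1, 0.3]
finger_gap: 0.0498
grasp_force: 0.0
```

>>> carry_out:
  rows: [-0.02, -0.047, 0, 0, 0, 0, -0.02, -0.047, 0, 0, 0, 0, 0, 0, 0, 0, 0, 0.157, 0, 0, 0, 0, 0, 0.157, 0, 0, 0, 0, 0, 0.157]

```text
time_s: 9.35
tcp_pos: [0.4612, -0.2221, 0.2953]
eef_rot: [-1.853, -2.535, 0.0]
wrist_force: [-0.3, -0.1, -0.1]
finger_gap: 0.0499
grasp_force: 0.0
```

>>> carry_out:
  rows: [0, 0, 0, 0, 0, 0.157, 0, 0, 0, 0, 0, 0.157, 0, 0, 0, 0, 0, 0]

```text
time_s: 9.72
tcp_pos: [0.4613, -0.2219, 0.2955]
eef_rot: [-2.219, -2.221, 0.001]
wrist_force: [0.0, 0.3, 0.5]
finger_gap: 0.05
grasp_force: 0.0
```

Run:
```python
from h import *
s=status.get_state();print(np.round(s["tcp_pos"],4),np.round(s["eef_rot"],4),np.round(s["q"],3))
f=imaging.grab_frame("wrist");cv2.imwrite("pics/w2.png",f)
print(proj("wrist",[.4276,-.2562,.135],s),proj("wrist",[.5818,-.2894,.07],s))
cv2.imwrite("pics/w2b.png",cv2.resize(f[100:400,130:530],None,fx=2,fy=2,interpolation=cv2.INTER_CUBIC))
```

```text
[ 0.4613 -0.2219  0.2955] [-2.2195e+00 -2.2214e+00  6.0000e-04] [-0.498 -0.25   1.705  0.     1.689 -0.499]
[240.77515649 230.88793936] [381.17210181 239.50250833]
```

View pics/w2b.png

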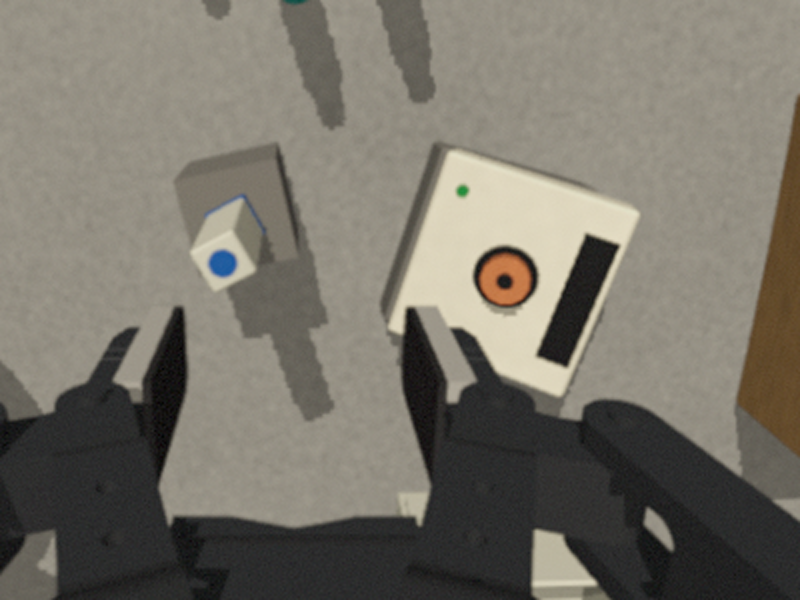

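The wrist crop shows the wand top at crop (223,264), square corners at about (191,254), (234,229), (256,269) and (217,291). The dot is at crop (505,281), and the logger face corners are (449,148), (639,212), (560,397) and (388,329).

Run:
```python
from h import *
p=lambda x,y:(130+x/2,100+y/2)
W=[atz("wrist",p(*c),.135) for c in[(191,254),(234,229),(256,269),(217,291)]]
print(np.round(W,4),"ctr",np.mean(W,0),atz("wrist",p(223,264),.135))
ang=lambda a,b:round(np.degrees(np.arctan2(*(b-a)[1::-1])),1)
print("wand yaw",ang(W[0],W[1]),ang(W[3],W[2]),ang(W[0],W[3]),ang(W[1],W[2]))
C=[atz("wrist",p(*c),z) for c,z in[((449,148),.043),((639,212),.081),((560,397),.081),((388,329),.043)]]
print(np.round(C,4),ang(C[0],C[1]),ang(C[3],C[2]),ang(C[3],C[0]),ang(C[2],C[1]))
for z in(.07,.073,.075):print("dot",atz("wrist",p(505,281),z))
A=lambda x,y:("scene",(148+x/2.19,60+y/2.19));B=lambda x,y:("side",(165+(x-400)/2.19,188+y/2.19))
print(tri([A(80,121),B(673,349),("wrist",p(505,281))]))
g=[atz("wrist",p(*c),.06) for c in[(589,235),(540,355),(619,246),(568,366)]];print("slot",ang(g[1],g[0]),ang(g[3],g[2]))
```

```text
[[ 0.4136 -0.2526  0.135 ]
 [ 0.4339 -0.2404  0.135 ]
 [ 0.4438 -0.2599  0.135 ]
 [ 0.4252 -0.271   0.135 ]] ctr [ 0.42912972 -0.2559898   0.135     ] [ 0.42840184 -0.25748696  0.135     ]
wand yaw 31.1 30.9 -57.8 -63.1
[[ 0.5523 -0.2176  0.043 ]
 [ 0.6511 -0.2458  0.081 ]
 [ 0.6204 -0.36    0.081 ]
 [ 0.5214 -0.3334  0.043 ]] -15.9 -15.1 75.0 75.0
dot [ 0.58379659 -0.29044287  0.07      ]
dot [ 0.58276966 -0.28929361  0.073     ]
dot [ 0.58208504 -0.28852744  0.075     ]
(array([ 0.58241207, -0.28958136,  0.07060995]), np.float64(0.0017914003227202258))
slot 75.1 75.0
```

>>> carry_out:
  rows: [-0.0346, -0.0328, 0.02, 0, 0, 0, 0, 0, 0.02, 0, 0, -0.18, 0, 0, 0.02, 0, 0, -0.18, 0, 0, 0.02, 0, 0, -0.18, 0, 0, 0, 0, 0, 0]

```text
time_s: 10.4
tcp_pos: [0.4282, -0.2563, 0.2148]
eef_rot: [-1.544, -2.733, -0.0]
wrist_force: [0.2, 0.3, -0.2]
finger_gap: 0.0499
grasp_force: 0.0
```

Run:
```python
from h import *
goal([.4285,-.2565,.094],down(np.radians(31)))
s=status.get_state();f=imaging.grab_frame("wrist")
u,v=proj("wrist",[.4285,-.2565,.135],s).astype(int);print(u,v);u=min(max(u,50),510);v=min(max(v,50),370)
cv2.imwrite("pics/w3.png",cv2.resize(f[v-50:v+50,u-50:u+50],None,fx=5,fy=5,interpolation=cv2.INTER_CUBIC));print(u,v)
```

```text
shift [-0.0006  0.0003  0.1208] turn [-0.0012 -0.0025  0.0009]
277 223
277 223
```

View pics/w3.png

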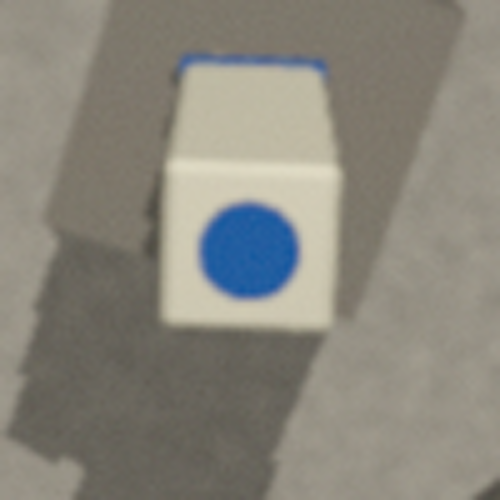

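The wand top is centred in the crop (blue dot at (249,249)) and its sides line up with the fingers. I'll go down and grip.

>>> carry_out:
  rows: [0, 0, 0.03, 0, 0, 0, 0, 0, 0.035, 0, 0, 0, 0, 0, 0.03, 0, 0, 0, 0, 0, 0.02, 0, 0, 0, 0, 0, 0.005, 0, 0, 0]

```text
time_s: 11.08
tcp_pos: [0.4287, -0.2566, 0.096]
eef_rot: [-1.55, -2.732, -0.0]
wrist_force: [-0.3, 0.5, -0.3]
finger_gap: 0.05
grasp_force: 0.0
```

>>> carry_out:
  rows: [0, 0, 0, 0, 0, 0, 0, 0, 0, 0, 0, 0, 0, 0, 0, 0, 0, 0, 0, 0, 0, 0, 0, 0, 0, 0, 0, 0, 0, 0]
  jaw: 0.012
  squeeze: 50

```text
time_s: 11.7
tcp_pos: [0.4293, -0.257, 0.0975]
eef_rot: [1.548, 2.732, -0.0]
wrist_force: [0.0, 0.7, 6.4]
finger_gap: 0.023
grasp_force: 49.9
```

Run:
```python
from h import *
s=status.get_state();print({k:np.round(s[k],4) for k in("tcp_pos","eef_rot","wrist_force","finger_gap","time_s")})
```

```text
{'tcp_pos': array([ 0.4293, -0.257 ,  0.0975]), 'eef_rot': array([ 1.5477e+00,  2.7317e+00, -2.0000e-04]), 'wrist_force': array([3.3000e-03, 6.9490e-01, 6.4126e+00]), 'finger_gap': np.float64(0.023), 'time_s': np.float64(11.7)}
```

>>> carry_out:
  rows: [0, 0, -0.015, 0, 0, 0, 0, 0, -0.025, 0, 0, 0, 0, 0, -0.03, 0, 0, 0, 0, 0, -0.03, 0, 0, 0, 0, 0, 0, 0, 0, 0]

```text
time_s: 12.32
tcp_pos: [0.4294, -0.2571, 0.1996]
eef_rot: [1.546, 2.73, -0.001]
wrist_force: [0.8, 0.6, -1.3]
finger_gap: 0.0235
grasp_force: 49.2
```

```bash
cat >> h.py <<'E'
YAW=np.radians(-15);TILT=R.from_rotvec(-.35*np.array([-np.sin(YAW),np.cos(YAW),0]))
N=TILT.apply([0,0,1]);DOT=np.array([.5826,-.2893,.073])
G=TILT*down(np.radians(31))
E
python3 - <<'E'
from h import *
s=status.get_state();print({k:np.round(s[k],4) for k in("tcp_pos","wrist_force","finger_gap","grasp_force")});print(N)
goal(DOT+N*(.0825+.04),G)
E
```

```text
{'tcp_pos': array([ 0.4294, -0.2571,  0.1996]), 'wrist_force': array([ 0.8482,  0.5515, -1.3222]), 'finger_gap': np.float64(0.0235), 'grasp_force': np.float64(49.1699)}
[-0.33121385  0.08874848  0.93937271]
shift [-0.0762  0.0856  0.012 ] turn [-0.2414 -0.2477 -0.0008]
```

>>> carry_out:
  rows: [-0.0254, 0.0285, 0.004, 0, 0, 0, -0.0254, 0.0285, 0.004, 0, 0, 0, -0.0254, 0.0286, 0.004, 0, 0, 0, 0, 0, 0, -0.1207, -0.1239, 0, 0, 0, 0, -0.1207, -0.1238, 0]

```text
time_s: 12.95
tcp_pos: [0.542, -0.278, 0.1827]
eef_rot: [1.381, 2.438, 0.126]
wrist_force: [0.7, -0.3, -0.4]
finger_gap: 0.023
grasp_force: 49.4
```

>>> carry_out:
  rows: [0, 0, 0, 0, 0, 0, 0, 0, 0, 0, 0, 0]

```text
time_s: 13.2
tcp_pos: [0.5413, -0.278, 0.1848]
eef_rot: [1.383, 2.442, 0.124]
wrist_force: [-0.5, 0.5, -0.7]
finger_gap: 0.0233
grasp_force: 49.4
```

Run:
```python
from h import *
s=status.get_state();print({k:np.round(s[k],4) for k in("tcp_pos","wrist_force","q")})
goal(DOT+N*(.0825+.04),G)
M=R.from_rotvec(s["eef_rot"]);tip=np.array(s["tcp_pos"])+M.apply([0,0,.0825])
W=imaging.grab_frame("wrist");A=imaging.grab_frame("side");B=imaging.grab_frame("scene")
for n in("side","scene","wrist"):print(n,proj(n,tip,s).round(1),proj(n,DOT,s).round(1))
def c(im,n):
    u,v=proj(n,tip,s).astype(int);u=min(max(u,44),515);v=min(max(v,60),359);print(n,u-44,v-60)
    return cv2.resize(im[v-60:v+60,u-44:u+44],None,fx=3,fy=3,interpolation=cv2.INTER_CUBIC)
cv2.imwrite("pics/t1.png",np.hstack([c(A,"side"),c(B,"scene"),c(W,"wrist")]))
```

```text
{'tcp_pos': array([ 0.5413, -0.278 ,  0.1848]), 'wrist_force': array([-0.5441,  0.4996, -0.6575]), 'q': array([-0.5627, -0.2038,  1.8707,  0.1109,  1.148 , -1.1315])}
shift [-0.0015  0.0011 -0.0028] turn [-0.0037 -0.0054 -0.0013]
side [280.7 333.5] [289.8 346.2]
scene [187.1 102.3] [183.8 114.6]
wrist [276.8 221.3] [278.8 209.5]
side 236 273
scene 143 42
wrist 232 161
```

View pics/t1.png

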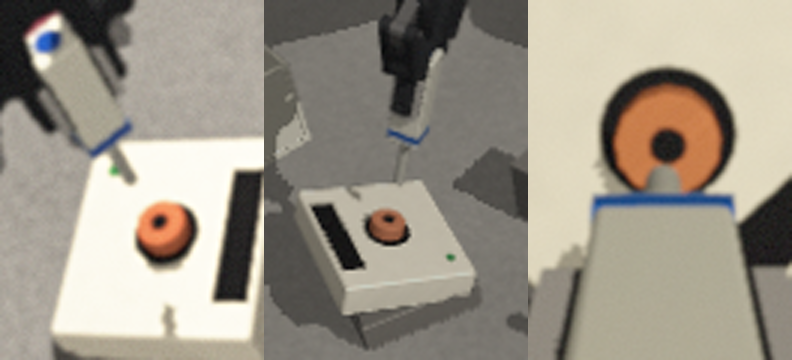

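The crops show the rod tip at side (279.7,333.3) and scene (188.3,103.3). The dot is at side (289.3,347), scene (184.3,114.3) and wrist (278.3,209.3). All are within about 1 px of prediction.

Run:
```python
from h import *
s=status.get_state();M=R.from_rotvec(s["eef_rot"]);tip=np.array(s["tcp_pos"])+M.apply([0,0,.0825])
a,e=tri([("side",(279.7,333.3)),("scene",(188.3,103.3))]);b,f=tri([("side",(289.3,347)),("scene",(184.3,114.3)),("wrist",(278.3,209.3))])
print("pred tip",tip,"seen",a,e,"dot",b,f,"rel in tool",M.inv().apply(b-a),"nominal",M.inv().apply(DOT-tip))
goal(DOT+N*(.0825+.04),G)
```

```text
pred tip [ 0.56877508 -0.28520742  0.10686723] seen [ 0.56672081 -0.28309144  0.10441089] 3.897455139395646e-05 dot [ 0.58179349 -0.28970845  0.07275768] 0.001391768787640346 rel in tool [-0.00509097  0.00139665  0.03528495] nominal [-0.00182681  0.00117928  0.03674424]
shift [-0.0012  0.0008 -0.0033] turn [-0.003  -0.0049 -0.001 ]
```

>>> carry_out:
  rows: [-0.003, 0.0012, 0.01, -0.003, -0.005, 0, 0, 0, 0.01, 0, 0, 0, 0, 0, 0.008, 0, 0, 0, 0, 0, 0, 0, 0, 0, 0, 0, 0, 0, 0, 0]

```text
time_s: 13.98
tcp_pos: [0.553, -0.2824, 0.1591]
eef_rot: [1.38, 2.435, 0.125]
wrist_force: [-0.9, 0.7, -1.1]
finger_gap: 0.0235
grasp_force: 49.4
```

Run:
```python
from h import *
s=status.get_state();M=R.from_rotvec(s["eef_rot"]);tip=np.array(s["tcp_pos"])+M.apply([0,0,.0825])
print(s["tcp_pos"],s["wrist_force"],"tip->dot",M.inv().apply(DOT-tip),"ang",np.arccos(M.apply([0,0,-1])@N))
W=imaging.grab_frame("wrist");A=imaging.grab_frame("side");B=imaging.grab_frame("scene")
def c(im,n):
    u,v=proj(n,DOT,s).astype(int);print(n,u-22,v-35,proj(n,tip,s).round(1),proj(n,DOT,s).round(1))
    return cv2.resize(im[v-35:v+25,u-22:u+22],None,fx=6,fy=6,interpolation=cv2.INTER_CUBIC)
cv2.imwrite("pics/t2.png",np.hstack([c(A,"side"),c(B,"scene"),c(W,"wrist")]))
```

```text
[ 0.55304936 -0.28237818  0.15914749] [-0.90928745  0.72651366 -1.08360282] tip->dot [ 0.00153578 -0.00012502  0.00882452] ang 0.0016161297192536894
side 267 311 [288.6 343.8] [289.8 346.2]
scene 161 79 [183.8 111.5] [183.8 114.6]
wrist 254 180 [276.8 221.3] [276.6 215.4]
```

View pics/t2.png

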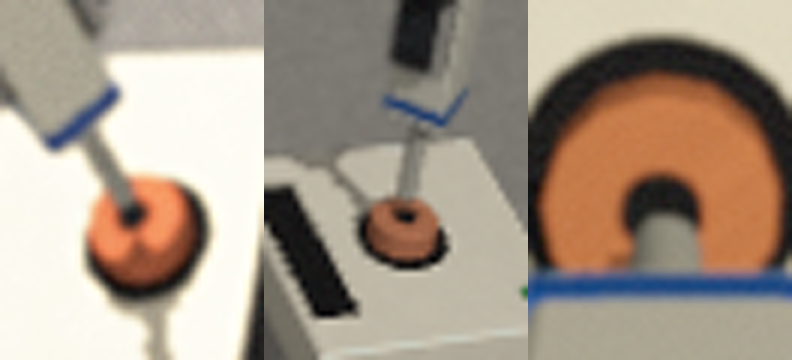

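The tip is just short of the dot and within 1–2 mm sideways, with the dot at side (289,347). I'll advance slowly and watch the force.

>>> carry_out:
  rows: [0, 0, 0.002, 0, 0, 0, 0, 0, 0.001, 0, 0, 0, 0, 0, 0, 0, 0, 0]

```text
time_s: 14.5
tcp_pos: [0.554, -0.2826, 0.1561]
eef_rot: [1.38, 2.435, 0.125]
wrist_force: [-0.1, 0.8, 0.2]
finger_gap: 0.0234
grasp_force: 49.4
```

>>> carry_out:
  rows: [0, 0, 0.002, 0, 0, 0, 0, 0, 0, 0, 0, 0, 0, 0, 0, 0, 0, 0]

```text
time_s: 14.88
tcp_pos: [0.5547, -0.2828, 0.1543]
eef_rot: [1.38, 2.435, 0.125]
wrist_force: [-0.3, -0.7, -0.6]
finger_gap: 0.0235
grasp_force: 49.4
```

>>> carry_out:
  rows: [0, 0, 0.002, 0, 0, 0, 0, 0, 0, 0, 0, 0, 0, 0, 0, 0, 0, 0]

```text
time_s: 15.25
tcp_pos: [0.5553, -0.283, 0.1524]
eef_rot: [1.38, 2.435, 0.125]
wrist_force: [0.7, 0.4, 0.6]
finger_gap: 0.0234
grasp_force: 49.4
```

```bash
cat > st.py <<'E'
from h import *
s=status.get_state();M=R.from_rotvec(s["eef_rot"]);tip=np.array(s["tcp_pos"])+M.apply([0,0,.0825])
F=[]
for i in range(6): F.append(status.get_state()["wrist_force"]);imaging.grab_frame("side")
F=np.array(F);print(s["time_s"],"tip->dot",M.inv().apply(DOT-tip).round(4),"Fn",(F@N).round(2),"mean",F.mean(0).round(2),"ang",np.arccos(M.apply([0,0,-1])@N))
E
python3 st.py
```

```text
15.25 tip->dot [ 0.0014 -0.0001  0.0017] Fn [ 0.39 -0.49 -0.82 -0.59 -0.22 -0.58] mean [ 0.16 -0.22 -0.33] ang 0.001496589037470887
```

>>> carry_out:
  rows: [0, 0, 0.001, 0, 0, 0, 0, 0, 0.001, 0, 0, 0, 0, 0, 0, 0, 0, 0]

```text
time_s: 15.92
tcp_pos: [0.556, -0.2832, 0.1505]
eef_rot: [1.38, 2.435, 0.125]
wrist_force: [-0.4, -0.5, 0.8]
finger_gap: 0.0237
grasp_force: 49.4
```

```bash
python3 st.py
```

```text
15.925 tip->dot [ 0.0015 -0.0001 -0.0003] Fn [ 0.85  0.26  0.17  1.12  0.11 -0.11] mean [-0.62  0.13  0.2 ] ang 0.0016168429010072869
```

>>> carry_out:
  rows: [0, 0, 0.001, 0, 0, 0, 0, 0, 0.001, 0, 0, 0, 0, 0, 0, 0, 0, 0]

```text
time_s: 16.6
tcp_pos: [0.5567, -0.2833, 0.1487]
eef_rot: [1.38, 2.435, 0.125]
wrist_force: [-0.0, -1.1, 1.2]
finger_gap: 0.0233
grasp_force: 49.5
```

```bash
python3 st.py
```

```text
16.6 tip->dot [ 0.0015 -0.0001 -0.0023] Fn [1.07 1.67 0.61 1.74 1.24 1.6 ] mean [-0.58 -0.16  1.22] ang 0.0016265116815228503
```

>>> carry_out:
  rows: [0, 0, 0.001, 0, 0, 0, 0, 0, 0.001, 0, 0, 0, 0, 0, 0.0015, 0, 0, 0, 0, 0, 0, 0, 0, 0]

```text
time_s: 17.4
tcp_pos: [0.5579, -0.2837, 0.1454]
eef_rot: [1.38, 2.435, 0.125]
wrist_force: [-0.8, -0.0, 2.6]
finger_gap: 0.0237
grasp_force: 49.8
```

```bash
python3 st.py
python3 - <<'E'
from h import *
s=status.get_state()
ims=[("side",imaging.grab_frame("side")),("scene",imaging.grab_frame("scene")),("wrist",imaging.grab_frame("wrist"))]
def c(n,im):
    u,v=proj(n,DOT,s).astype(int);return cv2.resize(im[v-35:v+25,u-22:u+22],None,fx=6,fy=6,interpolation=cv2.INTER_CUBIC)
cv2.imwrite("pics/t3.png",np.hstack([c(*x) for x in ims]))
E
```

```text
17.4 tip->dot [ 0.0015 -0.0001 -0.0058] Fn [2.67 3.47 4.09 3.62 2.56 3.19] mean [-1.21  0.02  3.05] ang 0.001584411868805287
```

View pics/t3.png

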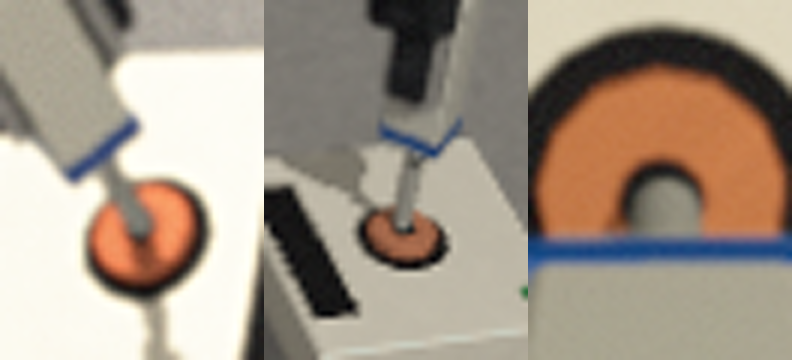

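The tip sits on the dot, with its black ring visible around the rod. The pad is sunk about 5 mm at about 3.6 N. I'll hold, then hand in.

>>> carry_out:
  rows: [0, 0, 0, 0, 0, 0, 0, 0, 0, 0, 0, 0, 0, 0, 0, 0, 0, 0, 0, 0, 0, 0, 0, 0, 0, 0, 0, 0, 0, 0]

```text
time_s: 18.48
tcp_pos: [0.5579, -0.2837, 0.1454]
eef_rot: [1.38, 2.435, 0.125]
wrist_force: [-0.7, -0.1, 3.5]
finger_gap: 0.0239
grasp_force: 49.8
```

```bash
python3 st.py; python3 -c "
from bench import hand_in;print(hand_in())"
```

```text
18.475 tip->dot [ 0.0015 -0.0001 -0.0058] Fn [3.55 2.81 3.18 2.97 3.16 3.56] mean [-0.87  0.01  3.1 ] ang 0.001626664792185769
the job is handed in; nothing more can be done
None
```

I handed the job in at about 19 s, verdict not shown: the red-capped bottle is fully down in the red holder and released, and the gripped wand is square on the pad's dot, pressing it in about 5 mm at roughly 3.6 N.

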